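Set out the top tray of a nested stack for the tweezers

TASK

Take the top steel tray off the nested stack without pulling up or shifting the trays below it, and set it down flat in the empty stand, between its corner brackets. Then lay the tweezers flat on the floor of that tray. Put things down rather than dropping them, and leave the tray that already stands in the other stand, with the bottle in it, where it is.

Things in the scene. Friction and masses are not known exactly. Their poses are not given: they have to be found in the camera images.
- tray_top: top one of three alike open steel trays, nested; 150 x 68 mm and 32 mm high; 0.09 kg, loose; origin at the centre of its underside, x along its length, z up. Its outermost part all round is an upright rim band, 150 x 68 mm, from 16 to 32 mm above its underside: grip across the 68 mm. Inside: floor 2 mm thick, 129 x 47 mm; mouth 142 x 60 mm
- tray_next: second tray of the stack, same shape and axes, loose; it must stay. The top tray stands 16 mm higher, its rim band resting flush on this one's: fingers lower than 16 mm below the top edge take this tray as well. The tapered walls nest with about 1 mm of play, so lift the top one straight and level
- tray_bottom: the lowest tray of the stack, same shape and axes, loose, standing on the worktop; it must stay
- stand_empty: the stand with no tray in it: a fixed grey plate 168 x 84 mm, 6 mm thick, with four aluminium corner brackets 8 mm high on it that surround the foot of a tray (133 x 51 mm) with 6 mm of play on each side; origin at the centre of its underside, x along its length (either way round is the same)
- stand_empty_seat (a point): the centre of the empty stand's plate top, where the centre of the tray's underside belongs; 6 mm above the worktop
- stand_loaded: the other, identical stand, in which a tray stands already
- tray_loaded: the tray in the other stand, same shape and axes as the trays of the stack, with a small white dropper bottle (27 mm wide, 66 mm high) standing in it; it must stay
- tweezers: steel tweezers lying flat on the worktop, 118 mm long, 15 mm wide at the middle, 9 mm high, rigid; origin at the centre of the underside; the length runs along its y, the width along its x, z up. A pen of 143 x 11 x 9 mm lies beside them, about 65 mm away towards their +x.
Not all that is in view belongs to the job. What is shaped like the tray_next but green or red is not meant.

How it is judged:
By the outcome, as a careful person would: the job done as asked, in the order asked, and still so for the second after the job is handed in, with the robot touching nothing.
It also fails if it takes over 72 s, if anything falls off the work surface, if the arm or the gripper's body presses on something with over 40 N, if the wrist force passes 120 N, or if a joint passes its speed limit or range.

ROBOT

A 6-joint arm with a two-finger parallel gripper is mounted at the origin on a cart in front of the work surface, level with it; the furniture and walls round the work are solid. World frame = base frame: x ahead of the robot, y to its left, z up, the work surface at z = 0. Lengths are in m, angles in degrees, forces in N, time in s.
With the tool pointing down it reaches from about 0.4 to 0.825 m from the base axis. Payload 7 kg.
Tool frame: the origin (TCP) lies at the very end of the fingers, on their centre line; the grasp point (between the pads) lies 19 mm behind it; z points along the fingers, y is the line along which they close (so a half turn about z gives the same grasp; the last joint's range is limited). The gripper opens to 88 mm and grips with 3 to 60 N. Pads are 19 mm wide; open, the fingers measure 130 mm over their backs; the gripper's body (78 mm by 193 mm) begins 47 mm behind the grasp point.
Start: joints at [-56.946, 20.546, 0.682, 0, -70.136, -16.507], TCP at [0.192, -0.647, 0.227] pointing down, gripper open.
Joint ranges: [-176.03, 176.03], [-82.01, 121.73], [-58.28, 71.71], [-173.87, 95.51], [-174.79, -0.11], [-173.66, 173.66]. Speed limits (degrees/s): [136.94, 136.94, 172.46, 180, 180, 180].

INTERFACE

Orientations are given as [roll, pitch, yaw] about the fixed x, y, z axes, in that order (R = Rz(yaw) Ry(pitch) Rx(roll)).
In Python, from plant import r gives the robot as it stands. The module is installed in compiled form; this text tells all that it offers.
- The arm moves only by the tool jog_arm, never from a script. Its arguments are lists of equal length, an entry for each row: "travel": the shift along the tool's x, y, z each as a share of 50 cm, from -1 to 1, a list of three; "dr": the turn, a rotation vector about the tool's x, y, z each as a share of 360 degrees, from -1 to 1, a list of three; "claw": the opening, from 0 (shut) to 1 (fully open). A call has exactly 10 rows; each row is the pose to reach, as a shift and turn from the pose commanded when the call began, along the tool's axes at that moment, turning the shorter way round; what a row does not reach only later rows make up. A row lasts 1/8 s, in which the tool goes at most 62.5 mm and 10.7 degrees, less where a joint would pass 70% of its speed; a pose out of reach is approached as far as the arm can. A call with a number of a shift or a turn outside -1 to 1 is refused whole. A call with a gripper value outside its range is refused whole. The fingers move at their own pace and stop on an object; "newtons" is the grip in N (left out, the last holds). Time passes only in rows, so rows that repeat a pose let the fingers close, or fill a call up. It gives the time, the measured TCP pose, the force, the opening and the grip force at its end, in the units of the state.
- r.get_state(): the state, without advancing time (a new reading comes with each control period).
- r.capture(name): name is "side" or "top" or "wrist"; returns a dict with "pixels" (384x512x3 uint8, red, green, blue), "range_z" (384x512 float32, m along the optical axis (not along the pixel's ray), 0 where there is no reading), "fx", "fy", "cx", "cy" (pixels), "position" and "attitude" of the camera in the world; the wrist camera has in their place "hand_eye" (4x4, takes a point from camera to tool coordinates, whose origin is the TCP and whose axes are the flange's). Camera axes: x right, y up, looking along -z (the intrinsics and any distortion apply to the point x, -y, -z); pixel columns grow to the right and rows downward; lengths in m; the calibration is good to about 2 mm. The wrist camera is an equidistant fisheye: a pixel r from the principal point sees the ray r / f radians off the axis. A picture is of the moment at which its call begins: read the wrist's pose just before it.
- r.close_job(): hands the job in; it is judged then, once.
Trained networks look in the newest picture that a camera, given by its name, has taken for a name from the list of things; names that differ only in an ending like _2 or _b are one class to them, and where a whole thing is asked for, a point or a joint stands for the part that bears it (a point fixed in the world has none). Each returns a list of dicts, best first, with "conf" (0 to 1); they miss things now and then, are a little off and sometimes report something else, mostly with a low value. They report only what shows in the picture. A call takes as long as a camera call. They do not tell look-alikes from the thing itself.
- r.boxes_of(name, camera): "extent" ([left, top, right, bottom] in pixels, round what is visible of it).
- r.regions_of(name, camera): "pixels" (384x512 bool, what is visible of it) and "extent" ([left, top, right, bottom] in pixels, round what is visible of it).
- r.tip_of(name, camera): "at" ([column, row] in pixels: a listed point, or the origin of a listed thing).
The state is a dict: "time_s": time; "joints": joint angles; "qd": joint speeds; "joint_torque": joint torques, N m; "tcp_pos": TCP position; "eef_rot": TCP orientation; "contact_force": force on the tool from outside, world axes, zero at the start; "moment": the same for the moment, N m; "gripper_width": finger opening in m; "gripper_force": force on a finger pad.
Only numpy, scipy, OpenCV 4.12 (cv2) and the standard library are available. Lean on these libraries where they do the work, as an engineer would, in place of code of your own. Each camera call takes 0.05 s, during which the arm holds its last target. There are 200 camera calls.

## Working session

There is one attempt and no reset: what is moved stays moved. The work goes in short steps, Python scripts to look and compute and a tool call to move; the robot and the scene stay as the last step left them, time stands still between calls to the robot, and variables do not carry over. Pictures are saved under pics/ and viewed, at most 13 in all, crops included, and the job is handed in when it is done.

Besides the shell and the picture viewer there is one more tool, called after "Emit:" in YAML: its name, and indented under it one key for each argument. jog_arm: Moves the arm, as the interface text tells. Its arguments: {"type":"object","properties":{"travel":{"type":"array"},"dr":{"type":"array"},"claw":{"type":"array"},"newtons":{"type":"number"}},"required":["travel","dr","claw"]}

```bash
mkdir -p pics
cat > h.py <<'E'
import numpy as np,cv2
from scipy.spatial.transform import Rotation as R
from plant import r
def att(c):
    a=np.array(c["attitude"],float)
    if a.shape==(3,3): return a
    return R.from_euler('xyz',a,degrees=True).as_matrix()
def cloud(c):
    z=c["range_z"]; v,u=np.mgrid[:384,:512]
    p=np.stack([(u-c["cx"])/c["fx"]*z,-(v-c["cy"])/c["fy"]*z,-z],-1)
    return p@att(c).T+np.array(c["position"])
E
python3 - <<'E'
from h import *
s=r.get_state(); print(s)
ims=[]
for n in ["side","top"]:
    c=r.capture(n); print(n,{k:v for k,v in c.items() if k not in("pixels","range_z")})
    np.savez(n+".npz",**c); cv2.imwrite(f"pics/{n}.png",c["pixels"][...,::-1])
    for t in ["tray_top","stand_empty","stand_empty_seat","tray_loaded","tweezers"]:
        print(t,[(d["at"],round(d["conf"],2)) for d in r.tip_of(t,n)][:5])
        print(t,[(d["extent"],round(d["conf"],2)) for d in r.boxes_of(t,n)][:5])
E
```

```text
{'time_s': 0.0, 'joints': array([-5.69472627e+01,  2.05918180e+01,  6.33487490e-01, -1.98854170e-02,
       -7.01324900e+01, -1.65071714e+01]), 'qd': array([ 0.06218655,  0.02577461,  0.06027229,  0.09769342, -0.0266994 ,
       -0.02238112]), 'joint_torque': array([-4.83529238e-04, -5.82722819e+01,  2.93050146e+01,  6.99730173e+00,
        7.02512145e-03, -1.83269685e-04]), 'tcp_pos': array([ 0.19207191, -0.64660497,  0.2256169 ]), 'eef_rot': array([ 1.79907611e+02, -7.88487341e-03, -1.63461201e+02]), 'contact_force': array([ 0.72783555, -0.39201183,  0.29155733]), 'moment': array([-0.03203865, -0.00331104, -0.05289367]), 'gripper_force': 0.0, 'gripper_width': 0.0876738096860304}
side {'fx': 425.42525739513735, 'fy': 425.42525739513735, 'cx': 263.44185767889456, 'cy': 193.87887919002492, 'position': array([0.33576379, 1.01897486, 0.76212414]), 'attitude': array([ 5.66700865e+01, -5.19564606e-02, -1.73965714e+02])}
tray_top [([251.7, 159.7], 0.89)]
tray_top [([228.1, 145.3, 268.3, 158.9], 0.75)]
stand_empty [([231.8, 198.8], 0.64)]
stand_empty [([201.5, 186.3, 258.1, 204.4], 0.96)]
s
[... 196 characters left out ...]
231.1, 300.7], 0.5)]
tweezers [([211.2, 294.9, 250.1, 303.9], 0.74)]
top {'fx': 407.8972434844172, 'fy': 407.8972434844172, 'cx': 256.30892036523227, 'cy': 198.30013390946095, 'position': array([ 0.28441316, -0.09556024,  1.33211301]), 'attitude': array([  8.68253258,  -0.38792161, -88.87149183])}
tray_top []
tray_top [([314.0, 160.8, 339.7, 203.9], 0.64)]
stand_empty [([258.2, 176.2], 0.86), ([259.0, 177.8], 0.22)]
stand_empty [([244.2, 153.3, 274.2, 200.1], 0.64)]
stand_empty_seat [([260.4, 176.9], 0.94)]
stand_empty_seat [([244.1, 156.3, 270.0, 198.8], 0.9)]
tray_loaded [([193.7, 177.7], 0.7)]
tray_loaded [([176.0, 155.1, 205.7, 198.6], 0.84)]
tweezers [([128.4, 196.4], 0.42)]
tweezers []
```

View pics/top.png

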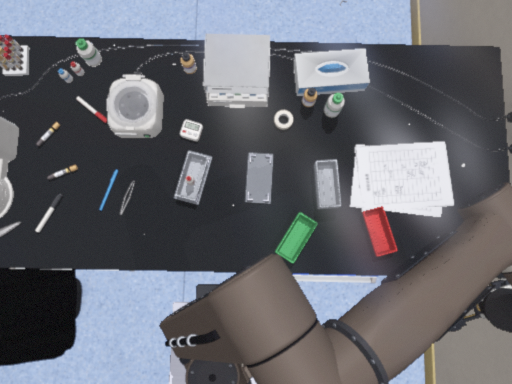

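View pics/side.png

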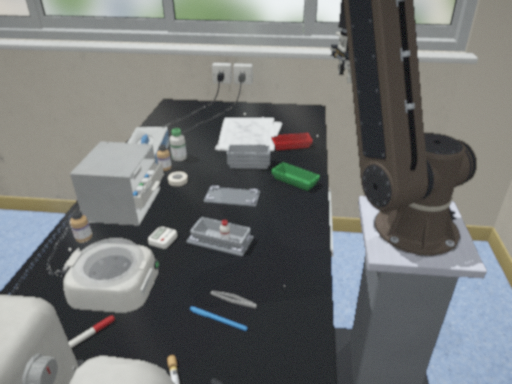

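Run:
```python
from h import *
c=dict(np.load("top.npz")); P=cloud(c)
for n,(a,b,e,f) in dict(stack=(300,145,355,220),stand=(235,140,285,215),loaded=(165,140,220,215),tw=(90,150,165,240)).items():
    q=P[b:f,a:e].reshape(-1,3)
    print(n,np.percentile(q[:,2],[1,25,50,75,99]).round(3), q.mean(0).round(3))
    zs=q[:,2]
    print(np.histogram(zs,bins=np.arange(-0.02,0.12,0.01))[0])
for v,u in [(177,260),(182,327),(177,193)]: print(P[v,u])
```

```text
stack [-0.006 -0.001  0.001  0.031  0.068] [ 0.545 -0.331  0.018]
[   0 1491 1441   19   83  619  117  128  207    0    0    0    0]
stand [-0.007 -0.001  0.001  0.005  0.014] [ 0.559 -0.11   0.009]
[   0 1376 2238  114    1    0    0    0    0    0    0    0    0]
loaded [-0.006 -0.001  0.001  0.006  0.066] [0.554 0.113 0.011]
[   1 1602 1890  201  109  210   41   26   16    9    0    0    0]
tw [-0.007 -0.002 -0.     0.002  0.009] [0.492 0.325 0.005]
[   3 3813 2881   24    0    0    0    0    0    0    0    0    0]
[ 0.55936327 -0.11141271  0.00300964]
[ 0.54088193 -0.32849105  0.03461536]
[0.55459111 0.11088277 0.00340745]
```

```bash
cat >> h.py <<'E'
def rect(q):
    (c,(w,h),a)=cv2.minAreaRect((q[:,:2]*1000).astype(np.float32))
    if w<h: w,h,a=h,w,a+90
    return np.round([c[0],c[1],w,h,(a+90)%180-90],1)  # mm, long axis angle
def to(p,yaw,frm=None):
    """print travel/dr for a down tool to p, yaw (mod 180)"""
    s=r.get_state()
    p0,e=(s["tcp_pos"],s["eef_rot"]) if frm is None else frm
    A=R.from_euler('xyz',e,degrees=True)
    best=None
    for y in (yaw,yaw+180):
        d=(A.inv()*R.from_euler('xyz',[180,0,y],degrees=True)).as_rotvec(degrees=True)
        if best is None or np.linalg.norm(d)<np.linalg.norm(best): best=d
    t=A.inv().apply(np.array(p)-p0)
    print("at",np.round(p0,4),np.round(e,2),"J",s["joints"].round(1),"t",round(s["time_s"],2))
    print("travel",np.round(t/.5,4),"dr",np.round(best/360,4),"rows",round(max(np.linalg.norm(t)/.0625,np.linalg.norm(best)/10.7),1))
E
python3 - <<'E'
from h import *
for n in ["top","side"]:
    c=dict(np.load(n+".npz")); P=cloud(c); hsv=cv2.cvtColor(c["pixels"],cv2.COLOR_RGB2HSV)
    V=c["pixels"].min(-1)
    def sel(x,y,w,h,m): 
        k=(abs(P[...,0]-x)<w)&(abs(P[...,1]-y)<h)&m
        return P[k]
    Z=P[...,2]
    for nm,q in [("stack",sel(.54,-.33,.1,.06,(Z>.05)&(Z<.08))),
      ("stand",sel(.56,-.11,.1,.06,(V>70)&(Z<.02))),("brackets",sel(.56,-.11,.1,.06,(V>70)&(Z<.02)&(Z>.009))),
      ("tray_loaded",sel(.555,.11,.1,.06,(Z>.03)&(Z<.043))),
      ("tweez",sel(.49,.33,.09,.035,(V>90)&(Z<.02)))]:
        if len(q)>5: print(n,nm,len(q),rect(q),q.mean(0).round(4),np.median(q[:,2]).round(4))
to([.54,-.33,.25],-90)
E
```

```text
top stack 335 [ 531.9 -326.6  151.3   69.1    4.8] [ 0.5347 -0.3293  0.0607] 0.0617
top stand 1389 [ 5.656e+02 -1.083e+02  1.877e+02  9.200e+01 -2.000e-01] [ 0.5594 -0.1074  0.0053] 0.0054
top brackets 174 [ 556.2 -108.1  157.    82.1   -1.5] [ 0.5555 -0.1115  0.0113] 0.0108
top tray_loaded 241 [551.8 110.5 150.8  69.3 -14.4] [0.5538 0.1119 0.0363] 0.0363
top tweez 127 [482.3 326.8 116.8  21.1 -15.2] [0.4781 0.3275 0.0025] 0.0019
side stack 389 [ 531.2 -324.   148.6   81.     4.4] [ 0.5324 -0.3247  0.0585] 0.0586
side stand 949 [ 5.583e+02 -1.127e+02  1.771e+02  1.126e+02 -5.000e-01] [ 0.556  -0.1039  0.0061] 0.0062
side brackets 122 [ 5.549e+02 -1.038e+02  1.594e+02  8.320e+01 -4.000e-01] [ 0.5552 -0.1003  0.0119] 0.0113
side tray_loaded 446 [550.7 111.7 152.3  74.4 -13.3] [0.5508 0.1163 0.0359] 0.0362
side tweez 314 [481.1 322.5 118.6  27.6 -13.9] [0.4796 0.3263 0.0038] 0.0032
at [ 0.1922 -0.647   0.2266] [-180.     -0.   -163.45] J [-56.9  20.5   0.7   0.  -70.1 -16.5] t 1.1
travel [-0.8474  0.4097 -0.0469] dr [-0.    -0.    -0.204] rows 7.5
```

Run:
```python
from h import *
to([.532,-.327,.22],4.8)
```

```text
at [ 0.1922 -0.647   0.2266] [-180.     -0.   -163.45] J [-56.9  20.5   0.7   0.  -70.1 -16.5] t 1.1
travel [-0.8337  0.42    0.0131] dr [-0.     -0.      0.0326] rows 7.5
```

Emit:
jog_arm:
  travel:
    - [-0.12,0.06,0]
    - [-0.24,0.12,0]
    - [-0.36,0.18,0.005]
    - [-0.47,0.235,0.01]
    - [-0.58,0.29,0.013]
    - [-0.68,0.34,0.013]
    - [-0.76,0.38,0.013]
    - [-0.81,0.407,0.013]
    - [-0.834,0.42,0.013]
    - [-0.834,0.42,0.013]
  dr:
    - [0,0,0.004]
    - [0,0,0.008]
    - [0,0,0.012]
    - [0,0,0.016]
    - [0,0,0.02]
    - [0,0,0.024]
    - [0,0,0.028]
    - [0,0,0.031]
    - [0,0,0.0326]
    - [0,0,0.0326]
  claw: [1,1,1,1,1,1,1,1,1,1]

```text
time_s: 2.35
tcp_pos: [0.5324, -0.3266, 0.2199]
eef_rot: [180.0, -0.0, -175.1]
contact_force: [-0.6, -0.4, 0.2]
gripper_width: 0.0874
gripper_force: 0.0
```

Run:
```python
from h import *
s=r.get_state(); c=r.capture("wrist"); np.savez("w1.npz",**c,tcp=s["tcp_pos"],eef=s["eef_rot"])
print({k:v for k,v in c.items() if k not in("pixels","range_z")})
print(s["tcp_pos"],s["eef_rot"])
cv2.imwrite("pics/w1.png",c["pixels"][...,::-1])
z=c["range_z"]; print((z>0).mean(), z[z>0].min())
```

```text
{'fx': 297.3186396354542, 'fy': 297.3186396354542, 'cx': 251.14497277750215, 'cy': 191.80978486573585, 'hand_eye': array([[-3.27806524e-04,  9.55233970e-01,  2.95851239e-01,
         7.97546685e-02],
       [ 9.99999714e-01,  5.14958525e-04, -5.54668781e-04,
        -1.09519833e-03],
       [-6.82189579e-04,  2.95850973e-01, -9.55233865e-01,
        -1.57559510e-01],
       [ 0.00000000e+00,  0.00000000e+00,  0.00000000e+00,
         1.00000000e+00]])}
[ 0.53238868 -0.32663573  0.21994221] [ 1.79996524e+02 -1.20653700e-02 -1.75129040e+02]
0.9959208170572916 0.05000811
```

View pics/w1.png

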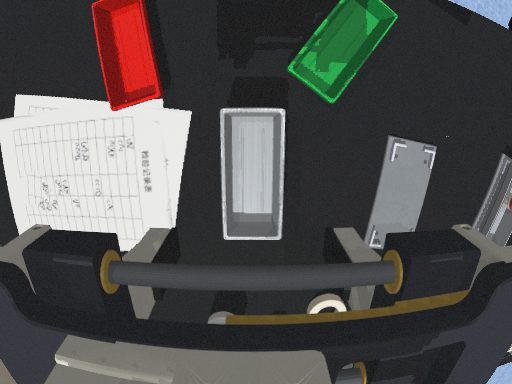

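```bash
cat >> h.py <<'E'
def wcloud(c,tcp,eef):
    z=c["range_z"]; v,u=np.mgrid[:384,:512].astype(float)
    du,dv=(u-c["cx"])/c["fx"],(v-c["cy"])/c["fy"]; th=np.hypot(du,dv); k=np.where(th>1e-6,np.tan(th)/np.maximum(th,1e-9),1)
    p=np.stack([du*k*z,-dv*k*z,-z],-1); H=c["hand_eye"]
    T=p@H[:3,:3].T+H[:3,3]
    return T, T@R.from_euler('xyz',eef,degrees=True).as_matrix().T+tcp
E
python3 - <<'E'
from h import *
c=dict(np.load("w1.npz")); T,P=wcloud(c,c["tcp"],c["eef"]); ok=(c["range_z"]>0)
V=c["pixels"].min(-1);Z=P[...,2]
for a,b in [(.056,.072),(.06,.07)]:
    k=ok&(Z>a)&(Z<b)&(abs(P[...,0]-.532)<.1)&(abs(P[...,1]+.327)<.06); q=P[k]; print("stack",rect(q),np.median(q[:,2]))
print("worktop",np.median(Z[20:60,220:260]))
k=ok&(abs(P[...,1]+.11)<.07)&(abs(P[...,0]-.56)<.1)&(Z<.02)&(V>60); print("stand",rect(P[k]),np.median(Z[k]))
k&=Z>.0095; print("brk",rect(P[k]))
# fingers in tool frame
k=ok&(T[...,2]>-.07)&(T[...,2]<.01)&(abs(T[...,1])<.09)&(abs(T[...,0])<.04)
for a in np.arange(-.07,.01,.01):
    m=k&(T[...,2]>a)&(T[...,2]<=a+.01)
    for s in (-1,1):
        q=T[m&(s*T[...,1]>0)]
        if len(q)>3: print(round(a,3),s,len(q),"y",np.percentile(q[:,1],[2,98]).round(4),"x",np.percentile(q[:,0],[2,98]).round(4))
E
```

```text
stack [ 534.  -326.1  149.9   68.7    4.9] 0.06284416657635072
stack [ 534.  -326.1  149.9   68.7    4.9] 0.06310352092020491
worktop -0.0005774475943811641
stand [ 561.3 -110.6  186.4  109.6  -13.1] 0.005484021930271199
brk [ 557.8 -108.5  153.7   72.4   -2.4]
-0.07 -1 484 y [-0.0875 -0.0481] x [-0.0069  0.0386]
-0.07 1 370 y [0.0461 0.0852] x [-0.0035  0.0385]
-0.06 -1 269 y [-0.0492 -0.0481] x [-0.0116  0.0069]
-0.06 1 218 y [0.046 0.047] x [-0.0106  0.0062]
-0.05 -1 350 y [-0.0623 -0.0446] x [-0.0113  0.0111]
-0.05 1 349 y [0.0425 0.0596] x [-0.0112  0.0111]
-0.04 -1 417 y [-0.0627 -0.0447] x [-0.0091  0.0111]
-0.04 1 413 y [0.0425 0.0605] x [-0.0087  0.0111]
-0.03 -1 355 y [-0.0606 -0.0446] x [-0.0009  0.011 ]
-0.03 1 360 y [0.0425 0.0584] x [-0.0011  0.0109]
-0.02 -1 366 y [-0.0601 -0.0445] x [-0.0065  0.0111]
-0.02 1 366 y [0.0426 0.0581] x [-0.0061  0.0111]
-0.01 -1 277 y [-0.0598 -0.0446] x [-0.0094  0.0109]
-0.01 1 271 y [0.0425 0.0579] x [-0.0096  0.0107]
0.0 -1 12 y [-0.0471 -0.0447] x [-0.0069  0.0091]
0.0 1 10 y [0.0427 0.0455] x [-0.0095  0.0079]
```

Emit:
jog_arm:
  travel:
    - [-0.003,0.003,0.05]
    - [-0.003,0.003,0.1]
    - [-0.003,0.003,0.15]
    - [-0.003,0.003,0.2]
    - [-0.003,0.003,0.23]
    - [-0.003,0.003,0.24]
    - [-0.003,0.003,0.24]
    - [-0.003,0.003,0.24]
    - [-0.003,0.003,0.24]
    - [-0.003,0.003,0.24]
  dr:
    - [0,0,0]
    - [0,0,0]
    - [0,0,0]
    - [0,0,0]
    - [0,0,0]
    - [0,0,0]
    - [0,0,0]
    - [0,0,0]
    - [0,0,0]
    - [0,0,0]
  claw: [1,1,1,1,1,1,1,1,1,1]

```text
time_s: 3.65
tcp_pos: [0.5337, -0.3253, 0.1005]
eef_rot: [-180.0, 0.0, -175.2]
contact_force: [-0.3, -0.2, -0.6]
gripper_width: 0.0876
gripper_force: 0.0
```

```bash
cat >> h.py <<'E'
def wshot(f):
    s=r.get_state(); c=r.capture("wrist"); np.savez(f+".npz",**c,tcp=s["tcp_pos"],eef=s["eef_rot"])
    cv2.imwrite(f"pics/{f}.png",c["pixels"][...,::-1]); c["tcp"]=s["tcp_pos"];c["eef"]=s["eef_rot"]
    T,P=wcloud(c,s["tcp_pos"],s["eef_rot"]); ok=c["range_z"]>0
    m=ok&(T[...,2]>-.03)&(T[...,2]<-.002)&(abs(T[...,0])<.012)
    a=[np.median(T[m&(s_*T[...,1]>0)&(s_*T[...,1]<.047)][:,1]) if (m&(s_*T[...,1]>0)&(s_*T[...,1]<.047)).any() else np.nan for s_ in(-1,1)]
    print("tcp",s["tcp_pos"].round(4),s["eef_rot"].round(2),"finger faces",np.round(a,4),"mid",np.mean(a).round(4))
    return c,T,P,ok
E
python3 - <<'E'
from h import *
c,T,P,ok=wshot("w2")
Z=P[...,2]
k=ok&(Z>.054)&(Z<.072)&(abs(P[...,0]-.534)<.1)&(abs(P[...,1]+.325)<.042)
print("tool-frame rect",rect(T[k]),"world",rect(P[k]),np.percentile(Z[k],[50,90]))
for x in np.arange(-.08,.08,.015):
    q=T[k&(abs(T[...,0]-x)<.007)]
    if len(q)>4: print(round(x,3),q[:,1].min().round(4),q[:,1].max().round(4),q[:,1].mean())
E
```

```text
tcp [ 0.5337 -0.3253  0.1005] [-1.7999e+02  4.0000e-02 -1.7518e+02] finger faces [-0.045   0.0431] mid -0.001
tool-frame rect [ -0.   -1.3 150.7  68.8   0. ] world [ 533.9 -326.6  150.7   68.8    4.8] [0.06275135 0.06395292]
-0.08 -0.033 0.0309 -0.002383547324921465
-0.065 -0.0347 0.033 -0.0006263499993432809
-0.035 -0.0348 0.033 -0.00023264094752367136
-0.02 -0.0357 0.0331 -0.000560267288251768
-0.005 -0.0353 0.033 -0.0011666112541461394
0.01 -0.0353 0.0328 -0.0009710470259745346
0.025 -0.0351 0.0328 -0.0008230802977530699
0.04 -0.0355 0.0328 -0.0012925651373145335
0.055 -0.0351 0.0329 -5.7445683777033966e-05
0.07 -0.0353 0.0331 -0.001695967184783377
```

Emit:
jog_arm:
  travel:
    - [0,0,0.03]
    - [0,0,0.06]
    - [0,0,0.085]
    - [0,0,0.097]
    - [0,0,0.097]
    - [0,0,0.097]
    - [0,0,0.097]
    - [0,0,0.097]
    - [0,0,0.097]
    - [0,0,0.097]
  dr:
    - [0,0,0]
    - [0,0,0]
    - [0,0,0]
    - [0,0,0]
    - [0,0,0]
    - [0,0,0]
    - [0,0,0]
    - [0,0,0]
    - [0,0,0]
    - [0,0,0]
  claw: [1,1,1,1,1,0.9,0.85,0.8,0.74,0.7]
  newtons: 8

```text
time_s: 4.95
tcp_pos: [0.5337, -0.3254, 0.0518]
eef_rot: [-180.0, 0.0, -175.2]
contact_force: [0.1, 2.1, 1.6]
gripper_width: 0.068
gripper_force: 8.0
```

Emit:
jog_arm:
  travel:
    - [0,0,0]
    - [0,0,0]
    - [0,0,-0.005]
    - [0,0,-0.015]
    - [0,0,-0.03]
    - [0,0,-0.05]
    - [0,0,-0.075]
    - [0,0,-0.105]
    - [0,0,-0.13]
    - [0,0,-0.14]
  dr:
    - [0,0,0]
    - [0,0,0]
    - [0,0,0]
    - [0,0,0]
    - [0,0,0]
    - [0,0,0]
    - [0,0,0]
    - [0,0,0]
    - [0,0,0]
    - [0,0,0]
  claw: [0.7,0.7,0.7,0.7,0.7,0.7,0.7,0.7,0.7,0.7]
  newtons: 25

```text
time_s: 6.2
tcp_pos: [0.534, -0.3255, 0.123]
eef_rot: [-180.0, 0.1, -175.2]
contact_force: [-0.5, -0.3, -0.5]
gripper_width: 0.0676
gripper_force: 25.0
```

Run:
```python
from h import *
c,T,P,ok=wshot("w3")
c=r.capture("side"); np.savez("side3.npz",**c); cv2.imwrite("pics/side3.png",cv2.resize(c["pixels"][90:260,150:350,::-1],(800,680))[:600])
Q=cloud(c);Z=Q[...,2]
k=(Z>.025)&(Z<.06)&(abs(Q[...,0]-.534)<.1)&(abs(Q[...,1]+.325)<.06)
print(rect(Q[k]),np.percentile(Z[k],[50,95]),k.sum())
```

```text
tcp [ 0.534  -0.3255  0.123 ] [-1.7996e+02  1.0000e-01 -1.7519e+02] finger faces [-0.035   0.0332] mid -0.0009
[ 531.8 -324.9  148.7   81.6    5.5] [0.03855341 0.04890084] 565
```

View pics/side3.png

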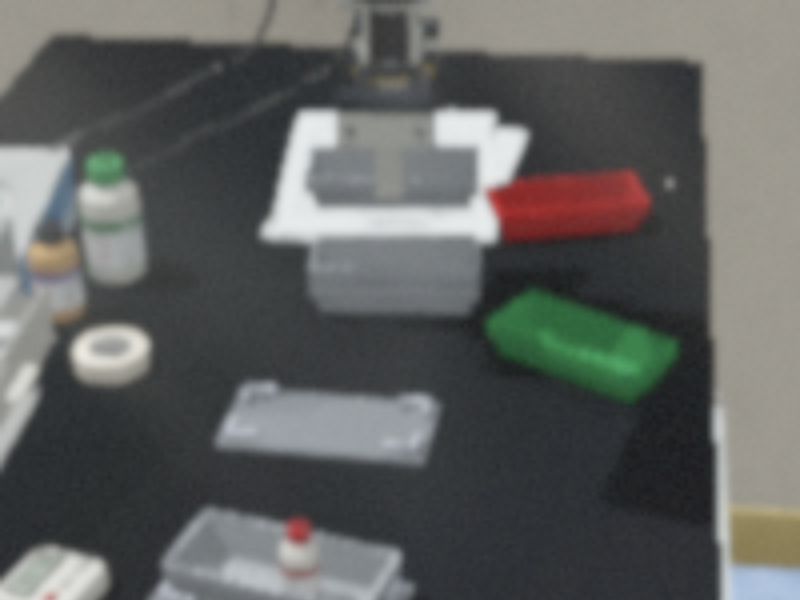

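```bash
cat >> h.py <<'E'
def plane(c,z0,uv,wrist=False):
    u,v=uv[:,0].astype(float),uv[:,1].astype(float); du,dv=(u-c["cx"])/c["fx"],(v-c["cy"])/c["fy"]
    if wrist:
        th=np.hypot(du,dv); k=np.tan(th)/th; du,dv=du*k,dv*k
        A=R.from_euler('xyz',c["eef"],degrees=True).as_matrix(); H=c["hand_eye"]; M=A@H[:3,:3]; o=A@H[:3,3]+c["tcp"]
    else: M=att(c);o=np.array(c["position"])
    d=np.stack([du,-dv,-np.ones_like(du)],-1)@M.T
    return o+d*((z0-o[2])/d[:,2])[:,None]
def seg(c,box,thr):
    a,b,e,f=box; m=np.zeros((384,512),np.uint8); m[b:f,a:e]=(c["pixels"][b:f,a:e].min(-1)>thr)
    n,l,st,_=cv2.connectedComponentsWithStats(m); i=1+np.argmax(st[1:,4]); return (l==i).astype(np.uint8)
def outline(m): return max(cv2.findContours(m,0,cv2.CHAIN_APPROX_NONE)[0],key=len)[:,0]
E
python3 - <<'E'
from h import *
for f,box,w in [("top",(235,140,285,215),0),("side",(195,175,265,212),0),("w1",(360,120,445,260),1)]:
    c=dict(np.load(f+".npz"))
    for t in (60,80):
        m=seg(c,box,t); print(f,t,m.sum(),rect(plane(c,.006,outline(m),w)))
c=dict(np.load("top.npz"))
print("seat tip",plane(c,.006,np.array([[260.4,176.9]])))
E
```

```text
top 60 2193 [ 576.9 -109.8  217.3  164.8    1.2]
top 80 1328 [ 558.3 -107.2  171.2   87.3   -2.5]
side 60 1020 [ 556.7 -108.   177.1  115.4   -2.5]
side 80 912 [ 556.3 -107.8  171.8  104.    -2.2]
w1 60 5224 [ 567.4 -112.5  187.7   91.4   -2.8]
w1 80 5108 [ 567.7 -112.   188.2   89.8   -3.6]
seat tip [[ 0.55911069 -0.11269693  0.006     ]]
```

Run:
```python
from h import *
to([.52,-.22,.18],-2.5)
```

```text
at [ 0.5338 -0.3254  0.1223] [-1.7998e+02  6.0000e-02 -1.7519e+02] J [-13.5  20.6 -13.7  -0.  -55.6 -71.7] t 6.3
travel [ 0.0097  0.2123 -0.1155] dr [-0.      0.0002  0.0203] rows 1.9
```

Emit:
jog_arm:
  travel:
    - [0,0,-0.04]
    - [0,0,-0.08]
    - [0.002,0.03,-0.11]
    - [0.004,0.07,-0.115]
    - [0.006,0.11,-0.115]
    - [0.008,0.15,-0.115]
    - [0.01,0.18,-0.115]
    - [0.01,0.2,-0.115]
    - [0.01,0.212,-0.115]
    - [0.01,0.212,-0.115]
  dr:
    - [0,0,0]
    - [0,0,0]
    - [0,0,0.004]
    - [0,0,0.008]
    - [0,0,0.012]
    - [0,0,0.016]
    - [0,0,0.018]
    - [0,0,0.02]
    - [0,0,0.02]
    - [0,0,0.02]
  claw: [0.7,0.7,0.7,0.7,0.7,0.7,0.7,0.7,0.7,0.7]

```text
time_s: 7.55
tcp_pos: [0.5197, -0.22, 0.179]
eef_rot: [180.0, -0.0, 177.6]
contact_force: [0.8, -0.1, -1.1]
gripper_width: 0.0675
gripper_force: 25.0
```

Run:
```python
from h import *
c,T,P,ok=wshot("w4")
print(r.get_state()["gripper_width"])
```

```text
tcp [ 0.5197 -0.22    0.179 ] [ 1.8000e+02 -1.0000e-02  1.7764e+02] finger faces [-0.0349  0.0333] mid -0.0008
0.06745394320561336
```

View pics/w4.png

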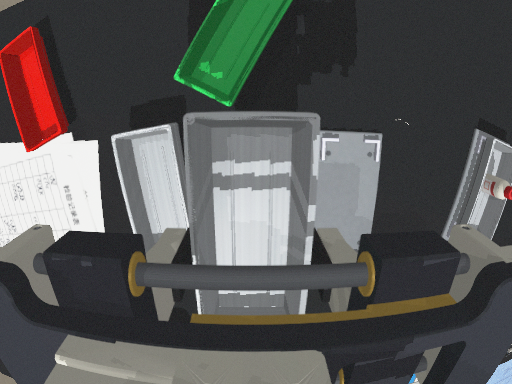

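Run:
```python
from h import *
c=dict(np.load("w4.npz")); V=c["pixels"].min(-1)
for t in (60,80):
    top=[(u,120+np.argmax(V[120:150,u]>t)) for u in range(328,376,3)]
    right=[(395-np.argmax(V[v,365:396][::-1]>t),v) for v in range(145,225,5)]
    a=plane(c,.006,np.array(top),1); b=plane(c,.006,np.array(right),1)
    # lines
    sa=np.polyfit(a[:,1],a[:,0],1); sb=np.polyfit(b[:,0],b[:,1],1)
    print(t,"near edge ang",np.degrees(np.arctan(-sa[0])),"std",np.std(a[:,0]-np.polyval(sa,a[:,1])),"side ang",np.degrees(np.arctan(sb[0])),np.std(b[:,1]-np.polyval(sb,b[:,0])))
    ang=np.arctan(sb[0]); ex=np.array([np.cos(ang),np.sin(ang)]); ey=np.array([-ex[1],ex[0]])
    xx=np.median(a[:,:2]@ex)+.084; yy=np.median(b[:,:2]@ey)-.042
    print("centre",ex*xx+ey*yy)
T,P=wcloud(c,c["tcp"],c["eef"])
k=(P[...,2]<.1)&(abs(T[...,1])<.04)
# brackets depth
Z=P[...,2];k=(Z>.0095)&(Z<.02)&(abs(P[...,1]+.108)<.05)&(abs(P[...,0]-.5)<.06); print(rect(P[k]),P[k].min(0),P[k].max(0))
# held tray rim in tool frame
k=(T[...,2]>-.025)&(T[...,2]<.005)&(abs(T[...,1])<.04)&(T[...,0]>.02); print("tray front",np.percentile(T[k],[1,50,99],axis=0).round(4))
```

```text
60 near edge ang -2.2112478842603047 std 0.0003596787881343159 side ang -2.5449309335020227 0.0003834236084312807
centre [ 0.55803322 -0.10942251]
80 near edge ang -2.278439706661996 std 0.0003341310439913425 side ang -2.442409428609998 0.0004252760849891144
centre [ 0.5584511 -0.1097326]
[ 494.1 -105.9   70.7   26.4   87.9] [ 0.48008822 -0.14159845  0.00955522] [ 0.50851657 -0.07031437  0.01528964]
tray front [[ 0.0209 -0.0345 -0.0129]
 [ 0.058  -0.0005 -0.0105]
 [ 0.0754  0.0329  0.0046]]
```

Run:
```python
from h import *
to([.558,-.1085,.06],-2.4)
```

```text
at [ 0.5198 -0.2202  0.179 ] [-180.     -0.    177.63] J [ -3.1  12.3 -17.4   0.  -60.3 -89.3] t 7.6
travel [-0.0672  0.2265  0.238 ] dr [-0.     -0.      0.0001] rows 2.7
```

Emit:
jog_arm:
  travel:
    - [-0.012,0.04,0]
    - [-0.024,0.08,0]
    - [-0.036,0.12,0]
    - [-0.048,0.16,0.02]
    - [-0.058,0.195,0.06]
    - [-0.065,0.218,0.11]
    - [-0.067,0.2265,0.16]
    - [-0.067,0.2265,0.21]
    - [-0.067,0.2265,0.238]
    - [-0.067,0.2265,0.238]
  dr:
    - [0,0,0]
    - [0,0,0]
    - [0,0,0]
    - [0,0,0]
    - [0,0,0]
    - [0,0,0]
    - [0,0,0]
    - [0,0,0]
    - [0,0,0]
    - [0,0,0]
  claw: [0.7,0.7,0.7,0.7,0.7,0.7,0.7,0.7,0.7,0.7]

```text
time_s: 8.85
tcp_pos: [0.5572, -0.1081, 0.0589]
eef_rot: [-180.0, -0.1, 177.6]
contact_force: [0.4, 0.3, -1.1]
gripper_width: 0.0679
gripper_force: 25.0
```

Run:
```python
from h import *
to([.558,-.1085,.0262],-2.4)
c=r.capture("side"); np.savez("side5.npz",**c); cv2.imwrite("pics/side5.png",cv2.resize(c["pixels"][120:260,160:340,::-1],(770,600)))
```

```text
at [ 0.5572 -0.1081  0.0589] [-1.7998e+02 -1.3000e-01  1.7763e+02] J [   8.8   20.1  -24.8   -0.   -45.3 -101.1] t 8.85
travel [-0.0018 -0.0007  0.0655] dr [-0.0001 -0.0004  0.0001] rows 0.5
```

View pics/side5.png

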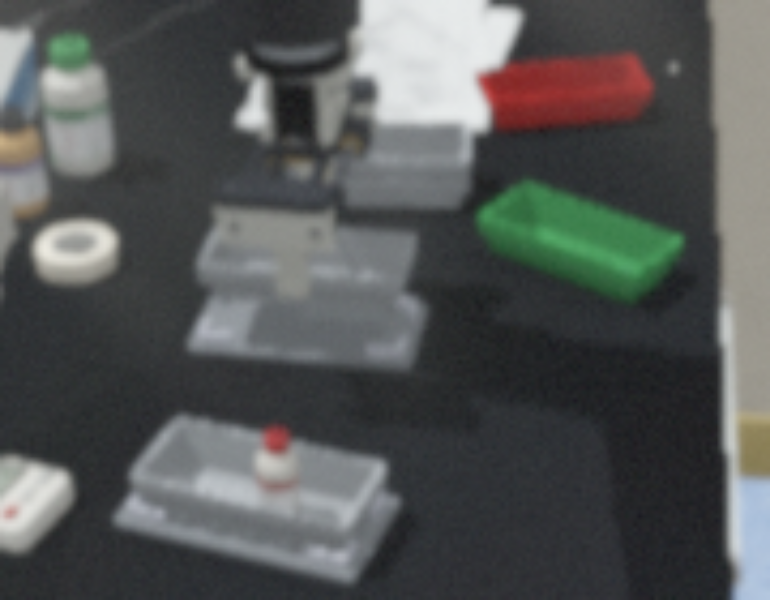

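Tray hovers centred over the stand (about (300,300) in the crop) and level. Lowering.

Emit:
jog_arm:
  travel:
    - [-0.001,0,0.015]
    - [-0.001,0,0.03]
    - [-0.001,0,0.045]
    - [-0.001,0,0.053]
    - [-0.001,0,0.058]
    - [-0.001,0,0.062]
    - [-0.001,0,0.064]
    - [-0.001,0,0.065]
    - [-0.001,0,0.0655]
    - [-0.001,0,0.0655]
  dr:
    - [0,0,0]
    - [0,0,0]
    - [0,0,0]
    - [0,0,0]
    - [0,0,0]
    - [0,0,0]
    - [0,0,0]
    - [0,0,0]
    - [0,0,0]
    - [0,0,0]
  claw: [0.7,0.7,0.7,0.7,0.7,0.7,0.7,0.7,0.7,0.7]

```text
time_s: 10.15
tcp_pos: [0.5584, -0.1084, 0.0274]
eef_rot: [180.0, 0.0, 177.6]
contact_force: [0.2, -0.3, -1.0]
gripper_width: 0.0678
gripper_force: 25.0
```

Emit:
jog_arm:
  travel:
    - [0,0,0.0005]
    - [0,0,0.001]
    - [0,0,0.0015]
    - [0,0,0.002]
    - [0,0,0.0025]
    - [0,0,0.003]
    - [0,0,0.003]
    - [0,0,0.003]
    - [0,0,0.003]
    - [0,0,0.003]
  dr:
    - [0,0,0]
    - [0,0,0]
    - [0,0,0]
    - [0,0,0]
    - [0,0,0]
    - [0,0,0]
    - [0,0,0]
    - [0,0,0]
    - [0,0,0]
    - [0,0,0]
  claw: [0.7,0.7,0.7,0.7,0.7,0.7,0.7,0.7,0.7,0.7]

```text
time_s: 11.4
tcp_pos: [0.5583, -0.1084, 0.0259]
eef_rot: [180.0, 0.0, 177.6]
contact_force: [-0.8, 0.6, -0.0]
gripper_width: 0.0679
gripper_force: 25.0
```

Emit:
jog_arm:
  travel:
    - [0,0,0.0005]
    - [0,0,0.001]
    - [0,0,0.0015]
    - [0,0,0.002]
    - [0,0,0.002]
    - [0,0,0.002]
    - [0,0,0.002]
    - [0,0,0.002]
    - [0,0,0.002]
    - [0,0,0.002]
  dr:
    - [0,0,0]
    - [0,0,0]
    - [0,0,0]
    - [0,0,0]
    - [0,0,0]
    - [0,0,0]
    - [0,0,0]
    - [0,0,0]
    - [0,0,0]
    - [0,0,0]
  claw: [0.7,0.7,0.7,0.7,0.7,0.7,0.7,0.7,0.7,0.7]

```text
time_s: 12.65
tcp_pos: [0.5583, -0.1084, 0.0258]
eef_rot: [-180.0, 0.0, 177.6]
contact_force: [-3.0, 1.7, 10.6]
gripper_width: 0.0676
gripper_force: 25.0
```

Emit:
jog_arm:
  travel:
    - [0,0,-0.0015]
    - [0,0,-0.0015]
    - [0,0,-0.0015]
    - [0,0,-0.0015]
    - [0,0,-0.0015]
    - [0,0,-0.0015]
    - [0,0,-0.04]
    - [0,0,-0.12]
    - [0,0,-0.23]
    - [0,0,-0.3]
  dr:
    - [0,0,0]
    - [0,0,0]
    - [0,0,0]
    - [0,0,0]
    - [0,0,0]
    - [0,0,0]
    - [0,0,0]
    - [0,0,0]
    - [0,0,0]
    - [0,0,0]
  claw: [0.77,0.8,0.85,0.95,1,1,1,1,1,1]

```text
time_s: 13.9
tcp_pos: [0.559, -0.1084, 0.1776]
eef_rot: [180.0, 0.2, 177.6]
contact_force: [0.6, -0.7, -1.2]
gripper_width: 0.0875
gripper_force: 0.0
```

Run:
```python
from h import *
c,T,P,ok=wshot("w6");Z=P[...,2]
k=ok&(Z>.03)&(Z<.045)&(abs(P[...,0]-.558)<.1)&(abs(P[...,1]+.108)<.05); print("tray rim",rect(P[k]),np.median(Z[k]))
k=ok&(Z>.0)&(Z<.02)&(abs(P[...,0]-.558)<.058)&(abs(P[...,1]+.108)<.02); print("floor",rect(P[k]),np.median(Z[k]))
c=dict(np.load("top.npz"))
for t in (70,90,110):
    m=seg(c,(115,170,140,225),t); print(m.sum(),rect(plane(c,.005,outline(m))))
to([.46,.325,.2],75)
to([.46,.325,.2],-15)
```

```text
tcp [ 0.559  -0.1084  0.1776] [1.7999e+02 1.5000e-01 1.7762e+02] finger faces [-0.0449  0.0431] mid -0.0009
tray rim [ 557.8 -109.   150.1   68.7   -2.1] 0.03690437178213693
floor [ 558.1 -108.   115.9   40.     0. ] 0.007353147032374191
174 [483.1 325.8 118.9  21.4 -20.2]
129 [482.  325.5 116.8  19.5 -22.8]
48 [457.5 335.8  60.9  16.5 -22.9]
at [ 0.5611 -0.1087  0.182 ] [-179.99    0.49  177.67] J [ 8.700e+00  1.250e+01 -1.670e+01  1.000e-01 -6.030e+01 -1.011e+02] t 13.95
travel [ 0.2369  0.8584 -0.0382] dr [-0.0009  0.0011 -0.2148] rows 7.2
at [ 0.5611 -0.1087  0.182 ] [-179.99    0.49  177.67] J [ 8.700e+00  1.250e+01 -1.670e+01  1.000e-01 -6.030e+01 -1.011e+02] t 13.95
travel [ 0.2369  0.8584 -0.0382] dr [0.0001 0.0013 0.0352] rows 7.1
```

View pics/w6.png

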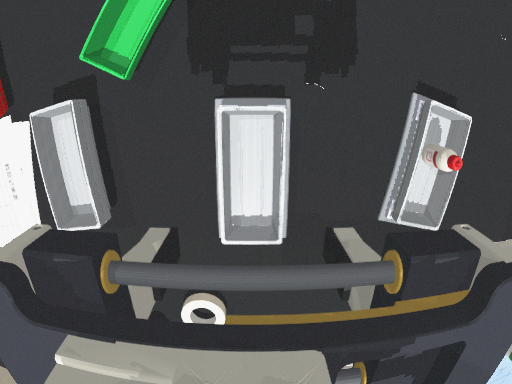

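Run:
```python
from h import *
to([.482,.326,.17],160)
```

```text
at [ 0.5611 -0.1087  0.182 ] [-179.99    0.49  177.67] J [ 8.700e+00  1.250e+01 -1.670e+01  1.000e-01 -6.030e+01 -1.011e+02] t 13.95
travel [0.1935 0.8622 0.0222] dr [0.0002 0.0013 0.0491] rows 7.1
```

Emit:
jog_arm:
  travel:
    - [0.01,0.08,0]
    - [0.03,0.18,0]
    - [0.06,0.3,0]
    - [0.085,0.42,0]
    - [0.11,0.54,0]
    - [0.14,0.65,0]
    - [0.165,0.75,0]
    - [0.185,0.83,0.01]
    - [0.194,0.862,0.015]
    - [0.194,0.862,0.015]
  dr:
    - [0,0,0.005]
    - [0,0,0.01]
    - [0,0,0.016]
    - [0,0,0.022]
    - [0,0,0.028]
    - [0,0,0.034]
    - [0,0,0.04]
    - [0,0,0.046]
    - [0,0,0.049]
    - [0,0,0.049]
  claw: [1,1,1,1,1,1,0.9,0.7,0.6,0.5]

```text
time_s: 15.2
tcp_pos: [0.4788, 0.3272, 0.1666]
eef_rot: [-179.9, -0.0, 160.1]
contact_force: [0.4, -0.1, 0.7]
gripper_width: 0.0546
gripper_force: 0.0
```

Run:
```python
from h import *
c,T,P,ok=wshot("w7")
print(r.tip_of("tweezers","wrist"),[d["extent"] for d in r.boxes_of("tweezers","wrist")])
cv2.imwrite("pics/w7c.png",cv2.resize(c["pixels"][60:260,150:400,::-1],(750,600)))
```

```text
tcp [0.4788 0.3272 0.1666] [-1.7995e+02 -2.0000e-02  1.6008e+02] finger faces [-0.033   0.0319] mid -0.0005
[{'at': [248.5, 178.0], 'conf': 0.65}] []
```

View pics/w7c.png

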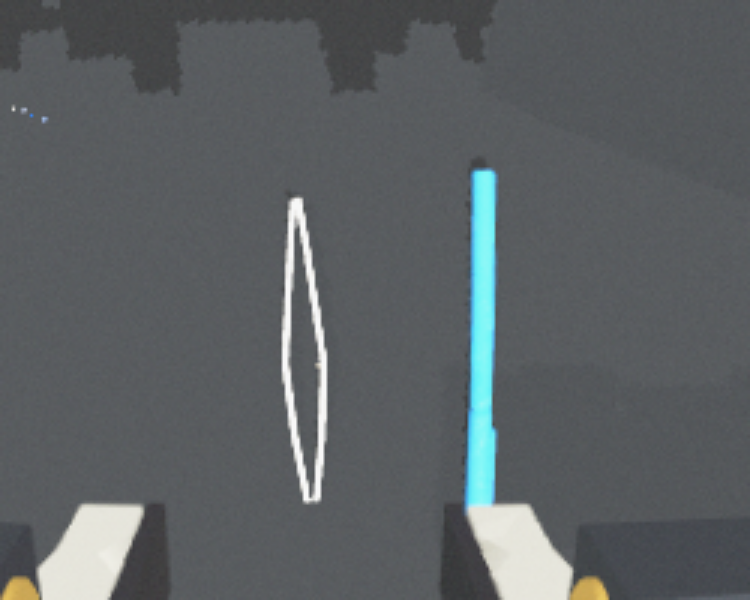

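Run:
```python
from h import *
c=dict(np.load("w7.npz"))
for t in (140,170):
    m=seg(c,(235,115,268,235),t); print(m.sum(),cv2.boundingRect(m))
    p=plane(c,.007,outline(m),1); A=R.from_euler('xyz',c["eef"],degrees=True)
    q=A.inv().apply(p-c["tcp"]); print("world",rect(p),"tool",rect(q))
    for x in np.arange(q[:,0].min(),q[:,0].max(),.008):
        s=q[abs(q[:,0]-x)<.004][:,1]
        if len(s): print(round(x*1000),round(s.min()*1000,1),round(s.max()*1000,1),"mid",round((s.min()+s.max())*500,1))
```

```text
555 (244, 126, 15, 102)
world [481.8 325.1 116.1  15.6 -19.6] tool [ -3.7  -0.8 116.1  15.6  -0.4]
-62 -0.8 5.0 mid 2.1
-54 -3.1 6.1 mid 1.5
-46 -4.2 6.1 mid 1.0
-38 -5.3 7.2 mid 0.9
-30 -6.4 7.2 mid 0.4
-22 -7.5 7.1 mid -0.2
-14 -8.5 7.0 mid -0.8
-6 -8.5 7.0 mid -0.8
2 -8.5 6.9 mid -0.8
10 -8.4 5.8 mid -1.3
18 -7.3 4.7 mid -1.3
26 -7.2 2.5 mid -2.4
34 -7.2 1.4 mid -2.9
42 -6.1 0.3 mid -2.9
50 -6.1 -0.7 mid -3.4
512 (244, 126, 15, 102)
world [481.8 325.1 116.   15.5 -19.6] tool [ -3.7  -0.8 116.   15.5  -0.4]
-62 -0.8 5.0 mid 2.1
-54 -1.9 6.1 mid 2.1
-46 -4.2 6.1 mid 1.0
-38 -5.3 7.2 mid 0.9
-30 -6.4 7.2 mid 0.4
-22 -7.5 7.1 mid -0.2
-14 -8.5 7.0 mid -0.7
-6 -8.5 7.0 mid -0.8
2 -8.5 6.9 mid -0.8
10 -8.4 4.7 mid -1.8
18 -7.3 3.6 mid -1.8
26 -7.2 2.5 mid -2.4
34 -7.2 1.4 mid -2.9
42 -6.1 0.3 mid -2.9
50 -6.1 -0.7 mid -3.4
```

Emit:
jog_arm:
  travel:
    - [0.02,-0.001,0.02]
    - [0.04,-0.002,0.07]
    - [0.0486,-0.0024,0.14]
    - [0.0486,-0.0024,0.2]
    - [0.0486,-0.0024,0.25]
    - [0.0486,-0.0024,0.28]
    - [0.0486,-0.0024,0.29]
    - [0.0486,-0.0024,0.29]
    - [0.0486,-0.0024,0.29]
    - [0.0486,-0.0024,0.29]
  dr:
    - [0,0,-0.003]
    - [0,0,-0.006]
    - [0,0,-0.0078]
    - [0,0,-0.0078]
    - [0,0,-0.0078]
    - [0,0,-0.0078]
    - [0,0,-0.0078]
    - [0,0,-0.0078]
    - [0,0,-0.0078]
    - [0,0,-0.0078]
  claw: [0.4,0.4,0.4,0.4,0.4,0.4,0.4,0.4,0.4,0.4]

```text
time_s: 16.6
tcp_pos: [0.4564, 0.3339, 0.0231]
eef_rot: [179.9, 0.0, 162.8]
contact_force: [-0.2, 0.1, -0.4]
gripper_width: 0.035
gripper_force: 0.0
```

Run:
```python
from h import *
c,T,P,ok=wshot("w8")
m=ok&(T[...,2]>-.03)&(T[...,2]<-.002)&(abs(T[...,0])<.012)
for s in (-1,1):
    y=T[m&(s*T[...,1]>0)][:,1]; print("finger",np.percentile(y,[1,25,50,75,99]).round(4))
# tweezers in tool frame
V=c["pixels"].min(-1)
zt=.007-c["tcp"][2]
m=(V>150)&(P[...,2]<.016)&(P[...,2]>-.004)&(abs(T[...,1])<.015)&(T[...,0]<.07)
uv=np.argwhere(m)[:,::-1]; p=plane(c,.007,uv,1); q=R.from_euler('xyz',c["eef"],degrees=True).inv().apply(p-c["tcp"])
for x in np.arange(-.09,.05,.01):
    s=q[abs(q[:,0]-x)<.004][:,1]
    if len(s)>1: print(round(x*1000),len(s),round(s.min()*1000,1),round(s.max()*1000,1),"mid",round((s.min()+s.max())*500,1))
```

```text
tcp [0.4564 0.3339 0.0231] [1.7992e+02 3.0000e-02 1.6278e+02] finger faces [-0.024   0.0225] mid -0.0008
finger [-0.0337 -0.0285 -0.024  -0.0196 -0.0183]
finger [0.0167 0.018  0.0225 0.0271 0.0322]
-70 29 -5.3 3.7 mid -0.8
-60 52 -6.6 5.0 mid -0.8
-50 43 -7.3 5.7 mid -0.8
-30 6 -8.2 6.7 mid -0.8
-20 74 -8.2 6.6 mid -0.8
-10 73 -7.4 5.1 mid -1.1
0 76 -6.6 4.4 mid -1.1
10 82 -5.2 3.0 mid -1.1
20 86 -4.5 2.3 mid -1.1
30 68 -3.2 1.1 mid -1.1
```

Emit:
jog_arm:
  travel:
    - [0,0,0.015]
    - [0,0,0.028]
    - [0,0,0.036]
    - [0,0,0.04]
    - [0,0,0.0405]
    - [0,0,0.0405]
    - [0,0,0.0405]
    - [0,0,0.0405]
    - [0,0,0.0405]
    - [0,0,0.0405]
  dr:
    - [0,0,0]
    - [0,0,0]
    - [0,0,0]
    - [0,0,0]
    - [0,0,0]
    - [0,0,0]
    - [0,0,0]
    - [0,0,0]
    - [0,0,0]
    - [0,0,0]
  claw: [0.4,0.4,0.4,0.4,0.3,0.2,0.14,0.08,0.05,0.05]
  newtons: 30

```text
time_s: 17.9
tcp_pos: [0.4562, 0.3335, 0.0022]
eef_rot: [180.0, 0.0, 162.8]
contact_force: [0.1, -0.6, 1.5]
gripper_width: 0.0094
gripper_force: 29.9
```

Emit:
jog_arm:
  travel:
    - [0,0,0]
    - [0,0,-0.01]
    - [0,0,-0.03]
    - [0,0,-0.06]
    - [0,0,-0.1]
    - [0,0,-0.15]
    - [0,0,-0.2]
    - [0,0,-0.24]
    - [0,0,-0.25]
    - [0,0,-0.25]
  dr:
    - [0,0,0]
    - [0,0,0]
    - [0,0,0]
    - [0,0,0]
    - [0,0,0]
    - [0,0,0]
    - [0,0,0]
    - [0,0,0]
    - [0,0,0]
    - [0,0,0]
  claw: [0.05,0.05,0.05,0.05,0.05,0.05,0.05,0.05,0.05,0.05]

```text
time_s: 19.15
tcp_pos: [0.4561, 0.3335, 0.1274]
eef_rot: [180.0, 0.0, 162.8]
contact_force: [-0.4, -0.7, -1.0]
gripper_width: 0.0103
gripper_force: 29.9
```

Run:
```python
from h import *
c,T,P,ok=wshot("w9"); print(r.get_state()["gripper_width"])
cv2.imwrite("pics/w9c.png",cv2.resize(c["pixels"][60:310,100:400,::-1],(720,600)))
V=c["pixels"].min(-1)
m=ok&(T[...,2]>-.03)&(T[...,2]<.03)&(abs(T[...,1])<.02)&(abs(T[...,0])<.11)
for x in np.arange(-.1,.09,.01):
    q=T[m&(abs(T[...,0]-x)<.004)]
    if len(q)>1: print(round(x*1000),len(q),"y",q[:,1].min().round(4),q[:,1].max().round(4),"z",np.percentile(q[:,2],[5,50,95]).round(4))
to([.558,-.1085,.13],-2.4+180)
```

```text
tcp [0.4561 0.3335 0.1274] [179.96   0.   162.77] finger faces [-0.0097  0.0084] mid -0.0007
0.009534335140678054
-50 53 y -0.0073 0.0058 z [-0.0046 -0.0034  0.0018]
-40 41 y -0.0073 0.0056 z [-0.0057 -0.0042  0.0009]
-10 19 y -0.0055 0.0045 z [-0.0068 -0.0058 -0.0051]
0 87 y -0.0103 0.0046 z [-0.0204 -0.0059 -0.0028]
10 947 y -0.0199 0.0198 z [-0.0279 -0.0129 -0.0039]
20 72 y -0.0036 0.0026 z [-0.0064 -0.0053 -0.0011]
30 62 y -0.0024 0.0009 z [-0.0051 -0.004   0.0023]
at [0.4558 0.3332 0.1267] [-1.7998e+02 -2.0000e-02  1.6277e+02] J [  56.    15.2  -21.1   -0.   -53.7 -163.2] t 19.2
travel [-0.4569 -0.7832 -0.0065] dr [-0.     -0.0001 -0.0412] rows 7.3
```

View pics/w9c.png

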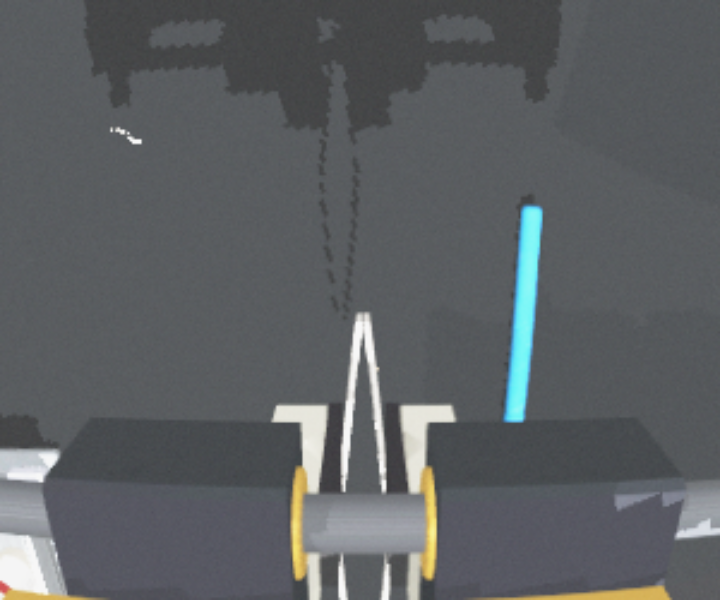

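Run:
```python
from h import *
to([.530,-.1073,.13],177.7)
```

```text
at [0.4558 0.3332 0.1267] [-1.7998e+02 -2.0000e-02  1.6277e+02] J [  56.    15.2  -21.1   -0.   -53.7 -163.2] t 19.2
travel [-0.4027 -0.7975 -0.0064] dr [-0.     -0.0001 -0.0415] rows 7.1
```

Emit:
jog_arm:
  travel:
    - [-0.025,-0.05,-0.01]
    - [-0.07,-0.14,-0.02]
    - [-0.12,-0.24,-0.02]
    - [-0.18,-0.36,-0.02]
    - [-0.24,-0.48,-0.02]
    - [-0.29,-0.58,-0.02]
    - [-0.34,-0.67,-0.02]
    - [-0.38,-0.75,-0.015]
    - [-0.4,-0.79,-0.01]
    - [-0.4027,-0.7975,-0.0065]
  dr:
    - [0,0,-0.003]
    - [0,0,-0.008]
    - [0,0,-0.013]
    - [0,0,-0.018]
    - [0,0,-0.023]
    - [0,0,-0.028]
    - [0,0,-0.033]
    - [0,0,-0.038]
    - [0,0,-0.0415]
    - [0,0,-0.0415]
  claw: [0.05,0.05,0.05,0.05,0.05,0.05,0.05,0.05,0.05,0.05]

```text
time_s: 20.45
tcp_pos: [0.5297, -0.1085, 0.129]
eef_rot: [-180.0, -0.1, 177.6]
contact_force: [-0.5, 0.1, -0.2]
gripper_width: 0.0099
gripper_force: 29.8
```

Emit:
jog_arm:
  travel:
    - [0,0,0]
    - [0,0,0]
    - [0,0,0]
    - [0,0,0.02]
    - [0,0,0.05]
    - [0,0,0.08]
    - [0,0,0.095]
    - [0,0,0.1]
    - [0,0,0.1]
    - [0,0,0.1]
  dr:
    - [0,0,0]
    - [0,0,0]
    - [0,0,0]
    - [0,0,0]
    - [0,0,0]
    - [0,0,0]
    - [0,0,0]
    - [0,0,0]
    - [0,0,0]
    - [0,0,0]
  claw: [0.05,0.05,0.05,0.05,0.05,0.05,0.05,0.05,0.05,0.05]

```text
time_s: 21.7
tcp_pos: [0.5308, -0.107, 0.0807]
eef_rot: [180.0, 0.0, 177.7]
contact_force: [0.6, 0.6, -1.0]
gripper_width: 0.0098
gripper_force: 29.8
```

Run:
```python
from h import *
c,T,P,ok=wshot("w10"); print(r.get_state()["gripper_width"],r.get_state()["time_s"])
cv2.imwrite("pics/w10c.png",cv2.resize(c["pixels"][40:290,100:400,::-1],(720,600)))
Z=P[...,2]
k=ok&(Z>.031)&(Z<.045)&(abs(P[...,0]-.558)<.09)&(abs(P[...,1]+.108)<.045)&(T[...,2]>.01); print("rim tool",rect(T[k]),"world",rect(P[k]))
for x in np.arange(-.1,.07,.015):
    q=T[k&(abs(T[...,0]-x)<.007)]
    if len(q)>4: print(round(x,3),len(q),q[:,1].min().round(4),q[:,1].max().round(4))
print(P[k][:,0].min())
```

```text
tcp [ 0.5308 -0.107   0.0807] [1.8000e+02 5.0000e-02 1.7772e+02] finger faces [-0.0099  0.0083] mid -0.0008
0.009555101718148176 21.75
rim tool [-2.550e+01 -1.200e+00  1.465e+02  6.830e+01  1.000e-01] world [ 556.2 -109.2  146.5   68.3   -2.4]
-0.1 73 -0.0171 0.0159
-0.01 283 -0.0352 0.0329
0.005 310 -0.0353 0.0329
0.02 330 -0.0351 0.0329
0.035 350 -0.0353 0.033
0.05 690 -0.0349 0.0329
0.4819005285849517
```

View pics/w10c.png

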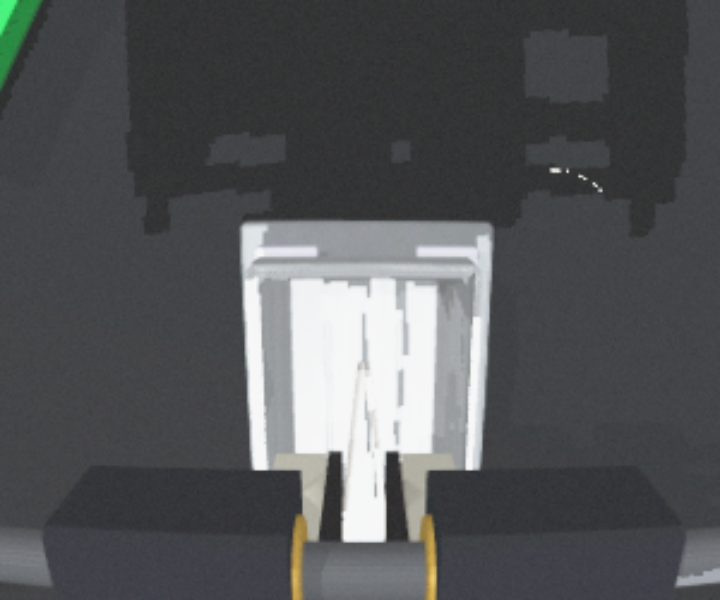

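Emit:
jog_arm:
  travel:
    - [0.003,-0.001,0.02]
    - [0.003,-0.001,0.045]
    - [0.003,-0.001,0.07]
    - [0.003,-0.001,0.09]
    - [0.003,-0.001,0.105]
    - [0.003,-0.001,0.118]
    - [0.003,-0.001,0.128]
    - [0.003,-0.001,0.134]
    - [0.003,-0.001,0.137]
    - [0.003,-0.001,0.137]
  dr:
    - [0,0,0]
    - [0,0,0]
    - [0,0,0]
    - [0,0,0]
    - [0,0,0]
    - [0,0,0]
    - [0,0,0]
    - [0,0,0]
    - [0,0,0]
    - [0,0,0]
  claw: [0.05,0.05,0.05,0.05,0.05,0.05,0.05,0.05,0.05,0.05]

```text
time_s: 23.0
tcp_pos: [0.529, -0.1075, 0.0119]
eef_rot: [-180.0, 0.0, 177.7]
contact_force: [0.0, -0.3, -0.6]
gripper_width: 0.01
gripper_force: 29.8
```

Emit:
jog_arm:
  travel:
    - [0,0,0.0005]
    - [0,0,0.001]
    - [0,0,0.0015]
    - [0,0,0.002]
    - [0,0,0.0025]
    - [0,0,0.003]
    - [0,0,0.003]
    - [0,0,0.003]
    - [0,0,0.003]
    - [0,0,0.003]
  dr:
    - [0,0,0]
    - [0,0,0]
    - [0,0,0]
    - [0,0,0]
    - [0,0,0]
    - [0,0,0]
    - [0,0,0]
    - [0,0,0]
    - [0,0,0]
    - [0,0,0]
  claw: [0.05,0.05,0.05,0.05,0.05,0.05,0.05,0.05,0.05,0.05]

```text
time_s: 24.25
tcp_pos: [0.5289, -0.1075, 0.0103]
eef_rot: [180.0, -0.0, 177.7]
contact_force: [0.2, -0.3, -0.0]
gripper_width: 0.0095
gripper_force: 29.9
```

One more half-millimetre step to feel contact.

Emit:
jog_arm:
  travel:
    - [0,0,0.0005]
    - [0,0,0.001]
    - [0,0,0.001]
    - [0,0,0.001]
    - [0,0,0.001]
    - [0,0,0.001]
    - [0,0,0.001]
    - [0,0,0.001]
    - [0,0,0.001]
    - [0,0,0.001]
  dr:
    - [0,0,0]
    - [0,0,0]
    - [0,0,0]
    - [0,0,0]
    - [0,0,0]
    - [0,0,0]
    - [0,0,0]
    - [0,0,0]
    - [0,0,0]
    - [0,0,0]
  claw: [0.05,0.05,0.05,0.05,0.05,0.05,0.05,0.05,0.05,0.05]

```text
time_s: 25.5
tcp_pos: [0.5289, -0.1075, 0.0102]
eef_rot: [-180.0, 0.0, 177.7]
contact_force: [-2.2, 0.1, 6.4]
gripper_width: 0.0099
gripper_force: 29.9
```

Emit:
jog_arm:
  travel:
    - [0,0,-0.001]
    - [0,0,-0.001]
    - [0,0,-0.001]
    - [0,0,-0.001]
    - [0,0,-0.001]
    - [0,0,-0.005]
    - [0,0,-0.015]
    - [0,0,-0.04]
    - [0,0,-0.09]
    - [0,0,-0.13]
  dr:
    - [0,0,0]
    - [0,0,0]
    - [0,0,0]
    - [0,0,0]
    - [0,0,0]
    - [0,0,0]
    - [0,0,0]
    - [0,0,0]
    - [0,0,0]
    - [0,0,0]
  claw: [0.12,0.13,0.14,0.15,0.155,0.155,0.155,0.155,0.155,0.155]

```text
time_s: 26.75
tcp_pos: [0.5293, -0.1075, 0.0766]
eef_rot: [180.0, 0.1, 177.7]
contact_force: [0.6, 0.3, -0.1]
gripper_width: 0.0138
gripper_force: 0.0
```

Emit:
jog_arm:
  travel:
    - [0,0,-0.08]
    - [0,0,-0.16]
    - [0,0,-0.22]
    - [0,0,-0.25]
    - [0,0,-0.25]
    - [0,0,-0.25]
    - [0,0,-0.25]
    - [0,0,-0.25]
    - [0,0,-0.25]
    - [0,0,-0.25]
  dr:
    - [0,0,0]
    - [0,0,0]
    - [0,0,0]
    - [0,0,0]
    - [0,0,0]
    - [0,0,0]
    - [0,0,0]
    - [0,0,0]
    - [0,0,0]
    - [0,0,0]
  claw: [0.155,0.3,0.6,1,1,1,1,1,1,1]

```text
time_s: 28.0
tcp_pos: [0.5289, -0.1075, 0.1997]
eef_rot: [-180.0, -0.0, 177.7]
contact_force: [-0.6, -0.2, 0.1]
gripper_width: 0.0873
gripper_force: 0.0
```

Run:
```python
from h import *
c,T,P,ok=wshot("w11");Z=P[...,2]
k=ok&(Z>.031)&(Z<.045)&(abs(P[...,0]-.558)<.09)&(abs(P[...,1]+.108)<.045); print("rim",rect(P[k]),np.median(Z[k]))
for lo,hi in((0,30),(-30,0)):
  pass
Q=P[k]; print("rim z ends",[np.median(Q[m][:,2]).round(4) for m in (Q[:,0]<.5,Q[:,0]>.61,Q[:,1]<-.13,Q[:,1]>-.09)])
for a,y,n in((.534,-.325,"stack"),(.554,.111,"loaded")):
    z=(.04,.055) if n=="stack" else (.03,.045)
    k=ok&(Z>z[0])&(Z<z[1])&(abs(P[...,0]-a)<.1)&(abs(P[...,1]-y)<.05); print(n,rect(P[k]) if k.sum()>9 else 0)
cv2.imwrite("pics/w11c.png",cv2.resize(c["pixels"][70:270,130:380,::-1],(750,600)))
```

```text
tcp [ 0.5289 -0.1075  0.1997] [-1.8000e+02 -1.0000e-02  1.7772e+02] finger faces [-0.0448  0.043 ] mid -0.0009
rim [ 557.9 -108.9  150.5   68.6   -2.3] 0.03697077428455714
rim z ends [np.float64(0.0373), np.float64(0.0366), np.float64(0.037), np.float64(0.037)]
stack [ 526.9 -326.6  138.2   70.6    4.8]
loaded [552.1 111.4 149.2  71.2 -13.5]
```

View pics/w11c.png

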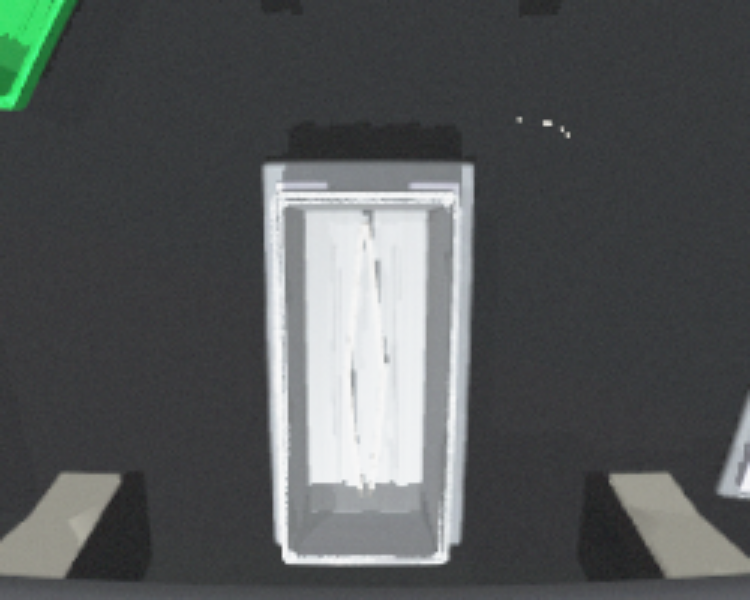

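Run:
```python
from h import *
c=dict(np.load("w11.npz")); T,P=wcloud(c,c["tcp"],c["eef"]); 
ang=np.radians(-2.3); ex=np.array([np.cos(ang),np.sin(ang)]);ey=np.array([-ex[1],ex[0]]); d=P[...,:2]-[.5579,-.1089]
X=d@ex;Y=d@ey
for x in np.arange(-.07,.072,.007):
    k=(abs(X-x)<.0035)
    a=P[k&(abs(Y)<.010)][:,2]; b=P[k&(abs(Y)>.013)&(abs(Y)<.021)][:,2]
    if len(a)>4: print(round(x*1000),"max",np.percentile(a,[85,95]).round(4),"floor",np.median(b).round(4))
```

```text
-70 max [0.0379 0.0385] floor 0.0364
-63 max [0.2811 0.2817] floor 0.2793
-56 max [0.3151 0.317 ] floor 0.3045
-49 max [0.2946 0.3061] floor 0.3067
-42 max [0.0083 0.0159] floor 0.008
-35 max [0.0099 0.0158] floor 0.0073
-28 max [0.0089 0.0162] floor 0.0073
-21 max [0.0089 0.0168] floor 0.0072
-14 max [0.009  0.0161] floor 0.0073
-7 max [0.0085 0.0161] floor 0.007
0 max [0.0087 0.016 ] floor 0.0072
7 max [0.0085 0.0161] floor 0.0071
14 max [0.0117 0.0148] floor 0.0072
21 max [0.009  0.0136] floor 0.0074
28 max [0.0086 0.0134] floor 0.0072
35 max [0.0093 0.0123] floor 0.0073
42 max [0.0087 0.0118] floor 0.0075
49 max [0.0092 0.0103] floor 0.0074
56 max [0.0082 0.0097] floor 0.0072
63 max [0.0118 0.0128] floor 0.0077
70 max [0.0365 0.0374] floor 0.0266
```

Run:
```python
from h import *
c=dict(np.load("w7.npz")); T,P=wcloud(c,c["tcp"],c["eef"]); A=np.radians(-2.8)
q=T[...,:2]-[-.0037,-.0008]; X=q@[np.cos(A),np.sin(A)]; Y=q@[-np.sin(A),np.cos(A)]
for x in np.arange(-.056,.06,.007):
    a=P[(abs(X-x)<.0035)&(abs(Y)<.010)][:,2]
    if len(a)>4: print(round(x*1000),len(a),np.percentile(a,[85,95,99]).round(4),np.median(a).round(4))
s=dict(np.load("w11.npz"))
r.capture("side"); print([(d["extent"],round(d["conf"],2)) for d in r.boxes_of("tweezers","side")])
```

```text
-56 89 [0.0006 0.0019 0.0029] -0.0006
-49 96 [0.0002 0.0031 0.0036] -0.0007
-42 90 [0.0009 0.0036 0.0047] -0.0007
-35 100 [0.001  0.005  0.0054] -0.0007
-28 96 [0.0003 0.0057 0.0066] -0.0009
-21 97 [0.0017 0.0063 0.0071] -0.0007
-14 108 [0.0041 0.007  0.008 ] -0.0005
-7 108 [0.0011 0.0076 0.0085] -0.0007
0 99 [0.0007 0.008  0.0093] -0.0005
7 110 [0.0009 0.0082 0.0097] -0.0007
14 112 [0.0009 0.0086 0.009 ] -0.0007
21 136 [0.2569 0.2599 0.2605] -0.0006
28 6323 [0.2819 0.2839 0.2848] 0.2734
35 1222 [0.2493 0.2498 0.2504] 0.2479
42 117 [0.0008 0.0083 0.0091] -0.0005
49 115 [0.0007 0.007  0.0081] -0.0005
56 116 [0.0009 0.0068 0.0079] -0.0006
[]
```

```bash
python3 -c "
from plant import r
print(r.close_job())"
```

```text
the job is handed in; nothing more can be done
None
```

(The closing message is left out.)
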